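# Press the sunken reset key of a lantern control unit

## Task

Reset the green control unit with the fingertips: push its yellow sliding cover right back, reach into the well underneath and press the sunken red key all the way down for a moment, then push the cover fully shut again. Only push and press: lift nothing, keep the unit standing where it is, and leave the grey unit and everything else on the bench alone. Finish clear of everything.

Things in the scene. Friction and masses are not known exactly. Their poses are not given: they have to be found in the camera images.
- green_unit: the unit to reset: a green metal case, loose on four rubber feet, 0.8 to 1.0 kg, 120 mm (its x) by 180 mm (its y), top face 70 mm above the bench. Origin: centre of the underside, z up, turned up to 0.35 rad either way. Its well is centred at x = 0, y = -45 mm. On top also: an amber lamp (16 mm wide, top at 81 mm) at x = +36, y = +74 mm. A brass gland sticks 15 mm out of the +y end
- green_unit_well (a point): centre of the mouth of the green unit's well, level with the case's top face (70 mm above the bench); fixed to the unit, same axes. The well is round, vertical, 48 mm in diameter and 34 mm deep, the red key at its bottom. Two low aluminium rails for the cover run beside it along y, 5 mm wide, at x = +-34.5 mm from the well's centre, tops 77 mm above the bench
- green_unit_cover (a joint): slide of the yellow cover in m: 0 shut (centred over the well), 0.060 fully back at its stop; opens along the unit's +y, stays where it is left, resists with about 1.2 N; starts shut or up to 6 mm open. The well is wholly clear from about 0.055
- green_unit_ridge (a point): middle of the top of the cover's ridge. The cover is a yellow plate 62 x 62 mm, 4 mm thick (its top 74.5 mm above the bench); across its middle stands a ridge 10 mm thick (along the unit's y) and 50 mm wide (along x), top 90.5 mm above the bench, to be pushed from either side. It stands over the well's centre when shut
- green_unit_key (a joint): travel of the red key in m: 0 up, 0.006 fully down; it springs back. It starts to move at about 1.4 N and is fully down at about 4 N
- green_unit_key_top (a point): centre of the top of the red key, a flat disc 28 mm in diameter; when up its top is 24 mm below the case's top face (46 mm above the bench). It is hidden until the cover is pushed back
- grey_unit: a second control unit of the same make and size, painted grey with a black cover: leave it alone. Origin: centre of the underside
- grey_unit_key (a joint): key of the grey unit, 0 up, 0.006 down: not to be pressed
- grey_unit_ridge (a point): middle of the top of the ridge on the grey unit's black cover: not to be moved
- grease_tin: bystander: upright tin 56 mm wide, 60 mm tall, to the left of the units; origin: centre of its underside
- screwdriver: bystander: screwdriver lying on the robot's side of the units; origin: underside, near its middle
- spanner: bystander: spanner lying on the robot's side of the units; origin: underside, near its middle
- oil_jar: bystander: jar 52 mm wide, 85 mm tall, beyond the units; origin: centre of its underside
- lamp_holder: bystander: brass lamp holder 48 mm wide, 45 mm tall, beyond the units; origin: centre of its underside
- lens_ring: bystander: flat brass ring 80 mm wide, 12 mm high, beyond the units; origin: centre of its underside

How it is judged:
By the outcome, as a careful person would: the job done as asked, in the order asked, and still so for the second after the job is handed in, with the robot touching nothing.
It also fails if it takes over 45 s, if anything falls off the work surface, if the arm or the gripper's body presses on something with over 40 N, if the wrist force passes 120 N, or if a joint passes its speed limit or range.

## Robot

A 6-joint arm with a two-finger parallel gripper is mounted at the origin on the work surface. World frame = base frame: x ahead of the robot, y to its left, z up, the work surface at z = 0. Lengths are in mm, angles in rad, forces in N, time in s.
With the tool pointing down it reaches from about 275 to 1000 mm from the base axis. Payload 8.4 kg.
Tool frame: the origin (TCP) lies between the finger pads; the fingertips stand r.nose_length ahead of it and the grasp point (between the pads) lies 8 mm behind it (r.nose_length is the distance from the TCP to the fingertips, in mm); y points along the fingers, x is the direction in which the jaws open and shut, and the axes are right-handed (so a half turn about y gives the same grasp; the last joint's range is limited). The gripper opens to 85 mm and grips with 20 to 120 N. Pads are 22 mm wide; open, the fingers measure 114 mm over their backs; the gripper's body (76 mm by 85 mm) begins 54 mm behind the grasp point. The pads swing forward as they close: fully open they stand 13 mm farther back than shut.
Start: joints at [-1.117, 0.353, 1.633, -0, 1.155, -0.002], TCP at [275.112, -561.196, 242.281] pointing down, gripper open.
Joint ranges: [-2.63, 2.63], [-0.92, 2.1], [0.06, 2.66], [-1.3, 4.44], [0, 2.69], [-3.02, 3.02]. Speed limits (rad/s): [2.22, 2.22, 2.79, 3.14, 3.14, 3.14].

## Interface

Orientations are given as [roll, pitch, yaw] about the fixed x, y, z axes, in that order (R = Rz(yaw) Ry(pitch) Rx(roll)).
In Python, from rig import r, cams, order gives the robot as it stands. The module is installed in compiled form; this text tells all that it offers.
- The arm moves only by the shell command python3 -m crank 'ROWS' [FORCE]. ROWS is JSON, a list of rows, each a list of 7 numbers: the turn, a rotation vector about the tool's x, y, z in degrees, then the shift along the tool's x, y, z in cm, then the opening, from -1 (shut) to 1 (fully open). A call has exactly 10 rows; each row shifts and turns the pose as measured when the row begins, along the tool's axes as they then stand; what a row does not reach is not made up. A row lasts 1/12 s, in which the tool goes at most 41.7 mm and 7.16 degrees, less where a joint would pass 70% of its speed; a pose out of reach is approached as far as the arm can. A call with a gripper value outside its range is refused whole. The fingers move at their own pace and stop on an object; FORCE is the grip in N (left out, the last holds). Time passes only in rows, so rows that do not move let the fingers close, or fill a call up. It gives the time, the measured TCP pose, the force and the opening at its end, in the units of the state.
- r.sense(): the state, without advancing time (a new reading comes with each control period).
- cams.grab_frame(name): name is "scene" or "top" or "wrist"; returns the picture (384x512x3 uint8, blue, green, red); there is no depth.
- cams.camera_info(name): a dict with "intrinsics" (3x3 intrinsics, pixels), "view" (4x4, takes a point from world to camera coordinates); the wrist camera has in their place "hand_eye" (4x4, takes a point from camera to tool coordinates, whose origin is the TCP and whose axes are the tool frame's). Camera axes: x right, y up, looking along -z (the intrinsics and any distortion apply to the point x, -y, -z); pixel columns grow to the right and rows downward; lengths in mm; the calibration is good to about 2 mm. A picture is of the moment at which its call begins: read the wrist's pose just before it. camera_info takes no time and is no camera call.
- order.sign_off(): hands the job in, once; it reports no verdict.
The state is a dict: "clock": time; "qpos": joint angles; "qvel": joint speeds; "joint_efforts": joint torques, N m; "eef_pos": TCP position; "tcp_rot": TCP orientation; "contact_force": force on the tool from outside, world axes, zero at the start; "wrist_torque": the same for the moment, N m; "opening": opening from 0.0 (shut) to 1.0 (fully open).
Only numpy, scipy, OpenCV 4.12 (cv2) and the standard library are available. Lean on these libraries where they do the work, as an engineer would, in place of code of your own. Each camera call takes 0.05 s, during which the arm holds its last target.

## Working session

There is one attempt and no reset: what is moved stays moved. The work goes in short steps, Python scripts to look and compute and a shell command to move; the robot and the scene stay as the last step left them, time stands still between calls to the robot, and variables do not carry over. Pictures are saved under pics/ and viewed, and the job is handed in when it is done.

```bash
mkdir -p pics; ls
python3 - <<'E'
from rig import r,cams,order
import cv2
print(r.sense(), r.nose_length)
for n in ["scene","top","wrist"]:
    im=cams.grab_frame(n); cv2.imwrite(f"pics/{n}0.png",im)
    print(n,cams.camera_info(n))
E
```

```text
pics
{'clock': 0.0, 'qpos': array([-1.11740958e+00,  3.53649890e-01,  1.63412214e+00, -7.98030691e-07,
        1.15521603e+00, -2.37762473e-03]), 'qvel': array([-1.10905102e-03, -1.50934493e-03,  8.55828905e-05, -3.64920561e-04,
       -2.03440765e-04,  3.76501839e-04]), 'joint_efforts': array([-1.30607928e-03, -6.05260992e+01, -3.42056644e+01, -2.42288679e-04,
        9.34372918e-03, -1.15171616e-05]), 'eef_pos': array([ 274.90416033, -560.78409382,  241.56572195]), 'tcp_rot': array([-1.57079374e+00,  1.39540648e-03, -1.11503163e+00]), 'contact_force': array([-0.25326506, -0.4632814 ,  0.56148441]), 'wrist_torque': array([ 0.08272941,  0.0088089 , -0.04808626]), 'opening': 1.0003469194278911} 11.0
scene {'intrinsics': array([[412.16015972,   0.        , 255.61859403],
       [  0.        , 412.16015972, 192.51785112],
       [  0.        ,   0.        ,   1.        ]]), 'view': array([[ 1.80915761e-01,  9.83487048e-01, -4.76592999e-03,
        -1.67178450e+02],
       [-5.58432577e-01,  1.06712115e-01,  8.22657633e-01,
         2.35715999e+02],
       [ 8.09581709e-01, -1.46170281e-
[... 487 characters left out ...]
      [-1.18688239e-01, -1.22970746e-02,  9.92855419e-01,
        -1.03230408e+03],
       [ 0.00000000e+00,  0.00000000e+00,  0.00000000e+00,
         1.00000000e+00]])}
wrist {'intrinsics': array([[284.67766607,   0.        , 258.69786597],
       [  0.        , 284.67766607, 190.66263287],
       [  0.        ,   0.        ,   1.        ]]), 'hand_eye': array([[ 9.99999844e-01, -2.07511586e-04,  5.17773900e-04,
        -1.03777588e+00],
       [ 5.55170848e-04,  2.80082454e-01, -9.59975787e-01,
        -1.31952162e+02],
       [ 5.41867133e-05,  9.59975925e-01,  2.80082526e-01,
         7.16020433e+01],
       [ 0.00000000e+00,  0.00000000e+00,  0.00000000e+00,
         1.00000000e+00]])}
```

View pics/scene0.png

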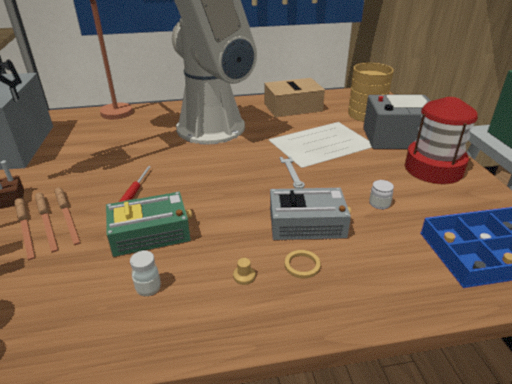

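View pics/top0.png

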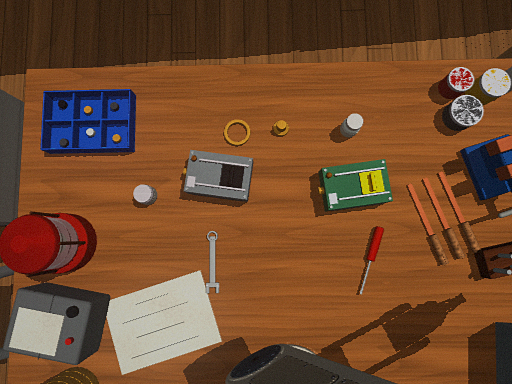

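View pics/wrist0.png

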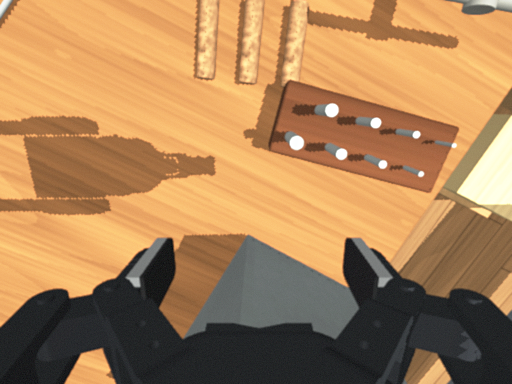

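The scene shows the green unit (top view about (356,186)) with its yellow cover at (372,181), toward world -y. The grey unit is at (218,176). The screwdriver lies at (370,260), the jar at (351,125), and the lamp holder and ring are beyond.

```bash
cat > h.py <<'E'
from rig import r,cams,order
import numpy as np, cv2
from scipy.spatial.transform import Rotation as Ro
def ray(name,uv,pose=None):
    ci=cams.camera_info(name);K=ci['intrinsics']
    uv=np.atleast_2d(uv).astype(float)
    d=np.c_[(uv[:,0]-K[0,2])/K[0,0],-(uv[:,1]-K[1,2])/K[1,1],-np.ones(len(uv))]
    if name=='wrist':
        s=pose; R=Ro.from_euler('xyz',s['tcp_rot']).as_matrix(); H=ci['hand_eye']
        M=R@H[:3,:3]; o=R@H[:3,3]+s['eef_pos']
    else:
        V=ci['view']; M=V[:3,:3].T; o=-M@V[:3,3]
    return o,d@M.T
def onz(name,uv,z,pose=None):
    o,d=ray(name,uv,pose); return o+d*((z-o[2])/d[:,2])[:,None]
E
python3 - <<'E'
from h import *
im=cv2.imread('pics/top0.png'); c=im[150:220,310:400]
cv2.imwrite('pics/topc.png',cv2.resize(c,None,fx=8,fy=8,interpolation=cv2.INTER_CUBIC))
im=cv2.imread('pics/scene0.png'); c=im[180:260,95:205]
cv2.imwrite('pics/scc.png',cv2.resize(c,None,fx=7,fy=7,interpolation=cv2.INTER_CUBIC))
hsv=cv2.cvtColor(cv2.imread('pics/top0.png'),cv2.COLOR_BGR2HSV)
for n,lo,hi in [('green',(45,80,30),(95,255,255)),('yellow',(22,150,80),(35,255,255))]:
    m=cv2.inRange(hsv,lo,hi); m[:, :300]=0; m[:,400:]=0; m[:150]=0;m[230:]=0
    cs=max(cv2.findContours(m,0,2)[0],key=cv2.contourArea)
    rc=cv2.minAreaRect(cs); print(n,rc); b=cv2.boxPoints(rc)
    p=onz('top',b,70 if n=='green' else 74.5); print(b.round(1),p.round(1),p.mean(0))
E
```

```text
green ((356.6900329589844, 184.3300018310547), (42.992088317871094, 65.47808837890625), 81.8698959350586)
[[321.2 167.7]
 [386.1 158.4]
 [392.1 201. ]
 [327.3 210.2]] [[ 616.1 -104.2   70. ]
 [ 639.1 -287.    70. ]
 [ 518.7 -296.8   70. ]
 [ 496.2 -116.6   70. ]] [ 567.52377379 -201.13119612   70.        ]
yellow ((371.4594421386719, 181.7567596435547), (22.35826301574707, 22.358261108398438), 80.53767395019531)
[[358.6 172.6]
 [380.6 168.9]
 [384.3 190.9]
 [362.3 194.6]] [[ 599.5 -206.9   74.5]
 [ 608.7 -268.7   74.5]
 [ 546.6 -275.3   74.5]
 [ 537.5 -214.    74.5]] [ 573.07219582 -241.20728125   74.5       ]
```

View pics/topc.png

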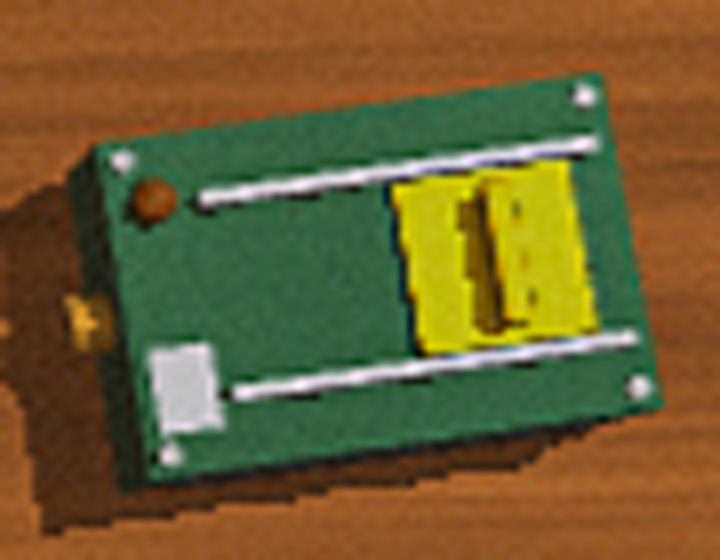

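View pics/scc.png

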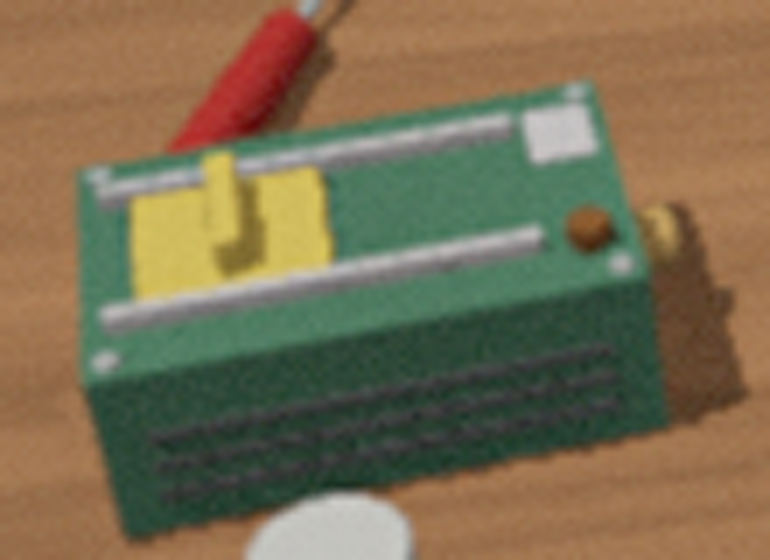

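Run:
```python
from h import *
def f(p,k,o): return (np.array(p)+.5)/k-.5+np.array(o)
def fit(P,Q): # model->world 2D rigid
    P=np.array(P,float);Q=np.array(Q)[:,:2];pc=P.mean(0);qc=Q.mean(0)
    H=(P-pc).T@(Q-qc);a=np.arctan2(H[0,1]-H[1,0],H[0,0]+H[1,1])
    R=np.array([[np.cos(a),-np.sin(a)],[np.sin(a),np.cos(a)]])
    return a,qc-R@pc,R,(Q-(P@R.T+qc-R@pc))
# top-face corners  (+60,+90),(+60,-90),(-60,-90),(-60,90)
M=[(60,90),(60,-90),(-60,-90),(-60,90)]
t=onz('top',f([(98,145),(605,75),(663,408),(150,483)],8,(310,150)),70)
s=onz('scene',f([(648,275),(88,385),(78,172),(590,85)],7,(95,180)),70)
for q in(t,s):
    a,c,R,e=fit(M,q); print('yaw',a,'c',c,'well',c+R@[0,-45]); print(e.round(1))
# ridge top: top view corners & scene
t=onz('top',f([(487,180),(512,180),(530,325),(503,325)],8,(310,150)),90.5)
s=onz('scene',f([(203,155),(233,152),(241,235),(214,250)],7,(95,180)),90.5)
print(t.mean(0),s.mean(0))
y=onz('top',f([(392,183),(570,160),(597,330),(420,353)],8,(310,150)),74.5)
print('plate',y.mean(0)); print(y.round(1))
y=onz('scene',f([(130,200),(322,170),(333,265),(137,300)],7,(95,180)),74.5)
print('plate sc',y.mean(0)); print(y.round(1))
```

```text
yaw 0.12050847544774392 c [ 567.63719252 -201.81705352] well [ 573.046958   -246.49069718]
[[-0.3 -0.6]
 [-0.4 -0.5]
 [ 1.   0.7]
 [-0.3  0.3]]
yaw 0.1267319489803681 c [ 567.52258586 -199.03019806] well [ 573.21027002 -243.66930927]
[[-1.4 -1.2]
 [-0.9  1.7]
 [-0.   0.9]
 [ 2.3 -1.5]]
[ 572.44388671 -240.8438572    90.5       ] [ 572.74291124 -238.83795224   90.5       ]
plate [ 573.43586579 -241.07709994   74.5       ]
[[ 599.9 -206.8   74.5]
 [ 606.8 -269.    74.5]
 [ 547.  -275.    74.5]
 [ 540.1 -213.5   74.5]]
plate sc [ 571.03573136 -239.06783722   74.5       ]
[[ 545.9 -274.1   74.5]
 [ 540.5 -210.8   74.5]
 [ 595.4 -204.8   74.5]
 [ 602.3 -266.5   74.5]]
```

```bash
python3 -m crank '[[0,-7.1,0,0,0,0,-1],[0,-7.1,0,0,0,0,-1],[0,-7.1,0,0,0,0,-1],[0,-7.1,0,0,0,0,-1],[0,-7.1,0,0,0,0,-1],[0,-7.1,0,0,0,0,-1],[0,-7.1,0,0,0,0,-1],[0,-7.1,0,0,0,0,-1],[0,-7.1,0,0,0,0,-1],[0,-7.1,0,0,0,0,-1]]' 40
cat >> h.py <<'E'
YAW=0.122; WELL=np.array([573.1,-245.2])
Ru=np.array([[np.cos(YAW),-np.sin(YAW)],[np.sin(YAW),np.cos(YAW)]])
def st():
    s=r.sense(); u=Ru.T@(s['eef_pos'][:2]-WELL)
    print('t',round(s['clock'],2),'unit xy rel well',u.round(1),'tipz',round(s['eef_pos'][2]-11,1),'rot',s['tcp_rot'].round(4),'F',s['contact_force'].round(2),'open',round(s['opening'],3),'q',s['qpos'].round(2))
    return s
def go(ux,uy,tipz):
    s=st(); w=WELL+Ru@[ux,uy]; d=np.r_[w,tipz+11]-s['eef_pos']
    R=Ro.from_euler('xyz',s['tcp_rot']); print('tool shift cm',(R.inv().apply(d)/10).round(2))
    print('rotvec deg',np.degrees((R.inv()*Ro.from_euler('xyz',[-np.pi/2,0,YAW])).as_rotvec()).round(2))
E
python3 -c "
from h import *
go(0,-26,150)"
```

```text
clock: 0.98
eef_pos: [274.0, -558.9, 238.3]
tcp_rot: [-1.564, 0.002, 0.137]
contact_force: [0.4, -0.1, -0.1]
opening: -0.0
t 0.98 unit xy rel well [-335.1 -275. ] tipz 227.3 rot [-1.5638  0.0023  0.137 ] F [ 0.44 -0.14 -0.13] open -0.0 q [-1.12  0.36  1.64  0.    1.15 -1.25]
tool shift cm [33.89  7.83 24.34]
rotvec deg [-0.4   0.86 -0.13]
```

```bash
python3 -m crank '[[-0.4,0.9,-0.1,3,0,2.2,-1],[0,0,0,3.3,0,2.4,-1],[0,0,0,3.3,0,2.4,-1],[0,0,0,3.3,0,2.4,-1],[0,0,0,3.3,0,2.4,-1],[0,0,0,3.3,0,2.4,-1],[0,0,0,3.3,0,2.4,-1],[0,0,0,3.3,0,2.4,-1],[0,0,0,3.3,0,2.4,-1],[0,0,0,2,0,1.4,-1]]'
python3 - <<'E'
from h import *
go(0,-26,150)
s=r.sense(); im=cams.grab_frame('wrist'); cv2.imwrite('pics/w1.png',im)
E
```

```text
clock: 1.82
eef_pos: [558.2, -286.2, 235.2]
tcp_rot: [-1.571, 0.003, 0.125]
contact_force: [-0.5, -0.2, 0.1]
opening: 0.005
t 1.82 unit xy rel well [-19.8 -38.9] tipz 224.2 rot [-1.5708  0.0032  0.125 ] F [-0.51 -0.2   0.09] open 0.005 q [-0.48  0.36  1.63 -0.    1.15 -0.6 ]
tool shift cm [2.01 7.42 1.28]
rotvec deg [-0.    0.17 -0.18]
```

View pics/w1.png

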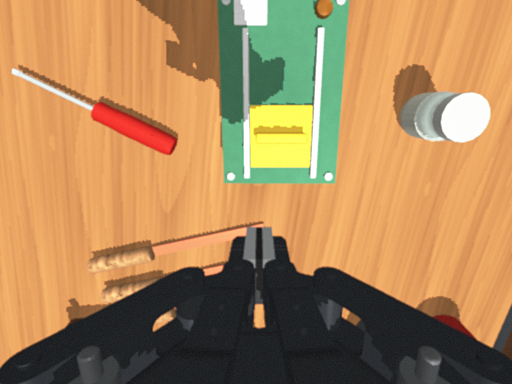

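Wrist view: unit upright in the picture, with its -y end's top edge from about (226,183) to (335,183), the cover at (249–313, 105–168) and the ridge top at about (281,138). I'll refine the pose from it.

Run:
```python
from h import *
s=r.sense()
im=cv2.imread('pics/w1.png')
cv2.imwrite('pics/w1c.png',cv2.resize(im[90:195,210:350],None,fx=5,fy=5,interpolation=cv2.INTER_CUBIC))
hsv=cv2.cvtColor(im,cv2.COLOR_BGR2HSV)
m=cv2.inRange(hsv,(22,150,60),(35,255,255)); m[:90]=0;m[180:]=0;m[:,:235]=0;m[:,325:]=0
c=max(cv2.findContours(m,0,2)[0],key=cv2.contourArea); rc=cv2.minAreaRect(c); b=cv2.boxPoints(rc)
p=onz('wrist',b,74.5,s); print(rc,p.round(1),(p[:,:2]-WELL)@Ru)
m=cv2.inRange(hsv,(45,60,20),(95,255,255)); m[200:]=0
for v in (90,110,130,150,170):
    x=np.where(m[v])[0]; q=onz('wrist',[(x.min(),v),(x.max()+1,v)],70,s); print(v,x.min(),x.max(),((q[:,:2]-WELL)@Ru).round(1))
for u in (240,280,320):
    y=np.where(m[:,u])[0].max()+1; q=onz('wrist',[(u,y)],70,s); print(u,y,((q[:,:2]-WELL)@Ru).round(1))
```

```text
((281.0, 135.5), (61.0, 62.0), 90.0) [[ 542.4 -210.7   74.5]
 [ 602.9 -203.    74.5]
 [ 613.7 -263.1   74.5]
 [ 549.5 -271.3   74.5]] [[-26.31139307  37.96413447]
 [ 34.70255496  38.23920542]
 [ 38.15104387 -22.70497838]
 [-26.55288769 -23.03269987]]
90 221 341 [[-55.   52. ]
 [ 64.2  52.6]]
110 222 339 [[-54.6  33.1]
 [ 63.9  33.6]]
130 222 338 [[-55.2  13.4]
 [ 64.5  13.9]]
150 223 337 [[-54.8  -7.1]
 [ 65.1  -6.5]]
170 224 335 [[-54.4 -28.4]
 [ 64.8 -27.8]]
240 183 [[-37.6 -42.6]]
280 183 [[  5.6 -42.4]]
320 183 [[ 48.7 -42.1]]
```

View pics/w1c.png

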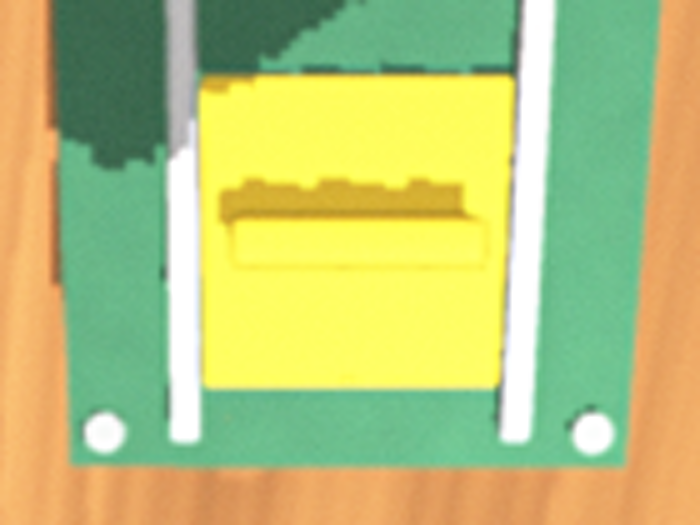

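```bash
python3 -m crank '[[0,0.2,-0.2,1.2,0,-1,-1],[0,0,0,0,0,0,-1],[0,0,0,0,0,0,-1],[0,0,0,0,0,0,-1],[0,0,0,0,0,0,-1],[0,0,0,0,0,0,-1],[0,0,0,0,0,0,-1],[0,0,0,0,0,0,-1],[0,0,0,0,0,0,-1],[0,0,0,0,0,0,-1]]'
cat > m.py <<'E'
from h import *
import sys
s=st()
im=cams.grab_frame('wrist'); cv2.imwrite(sys.argv[1],im)
hsv=cv2.cvtColor(im,cv2.COLOR_BGR2HSV)
m=cv2.inRange(hsv,(22,150,60),(35,255,255)); m[240:]=0
c=max(cv2.findContours(m,0,2)[0],key=cv2.contourArea); x0,y0,w,h=cv2.boundingRect(c); b=[(x0,y0),(x0+w,y0),(x0+w,y0+h),(x0,y0+h)]
p=onz('wrist',b,74.5,s); print('yellow',b,((p[:,:2]-WELL)@Ru).round(1))
m=cv2.inRange(hsv,(45,60,20),(95,255,255))
c=max(cv2.findContours(m,0,2)[0],key=cv2.contourArea); m[:]=0; cv2.drawContours(m,[c],-1,255,-1)
yb=np.where(m.any(1))[0].max()
for v in np.linspace(yb-90,yb-10,5).astype(int):
    x=np.where(m[v])[0]; q=onz('wrist',[(x.min(),v),(x.max()+1,v)],70,s); q=((q[:,:2]-WELL)@Ru).round(1);print(v,x.min(),x.max(),q.tolist(),q.mean(0).round(1))
for u in (240,280,320):
    y=np.where(m[:,u])[0].max()+1; q=onz('wrist',[(u,y)],70,s); print(u,y,((q[:,:2]-WELL)@Ru).round(1))
E
python3 m.py pics/w2.png
```

```text
clock: 2.7
eef_pos: [571.4, -290.9, 233.6]
tcp_rot: [-1.568, 0.002, 0.125]
contact_force: [0.6, 0.0, 0.3]
opening: -0.0
t 2.7 unit xy rel well [ -7.2 -45.1] tipz 222.6 rot [-1.5676  0.0022  0.1249] F [0.62 0.03 0.3 ] open -0.0 q [-0.47  0.39  1.6   0.    1.16 -0.6 ]
yellow [(237, 99), (300, 99), (300, 162), (237, 162)] [[-29.   35.8]
 [ 32.4  36. ]
 [ 35.1 -26.1]
 [-30.1 -26.3]]
87 208 329 [[-57.5, 47.1], [61.9, 47.4]] [ 2.2 47.2]
107 209 327 [[-57.4, 28.3], [61.2, 28.6]] [ 1.9 28.4]
127 210 326 [[-57.2, 8.8], [61.6, 9.1]] [2.2 9. ]
147 211 325 [[-57.1, -11.5], [61.9, -11.1]] [  2.4 -11.3]
167 211 323 [[-58.0, -32.5], [61.3, -32.1]] [  1.6 -32.3]
240 178 [[-27.5 -44.4]]
280 178 [[ 15.1 -44.2]]
320 178 [[ 57.8 -44. ]]
```

```bash
sed -i 's/WELL=np.array(.*/WELL=np.array([574.4,-244.5])/' h.py; python3 -c "
from h import *
go(0,-24,110)"
```

```text
t 2.75 unit xy rel well [ -8.6 -45.7] tipz 222.6 rot [-1.5676  0.0023  0.1249] F [-0.06  0.18 -0.23] open 0.004 q [-0.47  0.39  1.6   0.    1.16 -0.6 ]
tool shift cm [ 0.89 11.26  2.13]
rotvec deg [-0.18  0.17 -0.13]
```

```bash
python3 -m crank '[[-0.2,0.2,-0.1,0.4,1,1,-1],[0,0,0,0.4,2,1,-1],[0,0,0,0,2,0,-1],[0,0,0,0,2,0,-1],[0,0,0,0,2,0,-1],[0,0,0,0,2,0,-1],[0,0,0,0,1,0,-1],[0,0,0,0,0,0,-1],[0,0,0,0,0,0,-1],[0,0,0,0,0,0,-1]]'
python3 -c "
from h import *
go(0,-24,81)
cv2.imwrite('pics/w3.png',cams.grab_frame('wrist'))"
```

```text
clock: 3.58
eef_pos: [578.6, -263.4, 106.3]
tcp_rot: [-1.572, -0.002, 0.12]
contact_force: [-0.4, 1.0, 1.4]
opening: -0.001
t 3.58 unit xy rel well [  1.9 -19.2] tipz 95.3 rot [-1.572  -0.0022  0.12  ] F [-0.38  0.96  1.38] open -0.001 q [-0.43  0.52  1.72  0.    0.91 -0.55]
tool shift cm [-0.19  1.43 -0.48]
rotvec deg [ 0.07 -0.11  0.13]
```

View pics/w3.png

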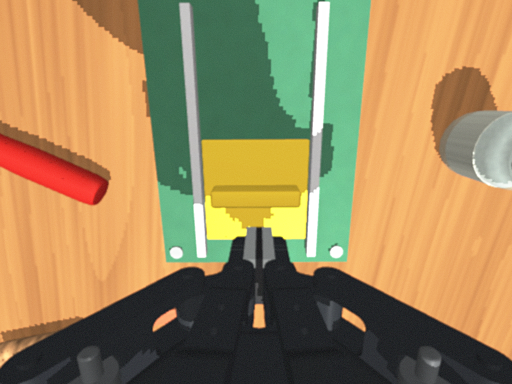

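The fingers stand over the front part of the cover, on the ridge's -y side (ridge at row 195, columns 213–300), roughly centred.

```bash
python3 -m crank '[[0,0,0,-0.2,0,-0.5,-1],[0,0,0,0,0.3,0,-1],[0,0,0,0,0.4,0,-1],[0,0,0,0,0.4,0,-1],[0,0,0,0,0.2,0,-1],[0,0,0,0,0,0,-1],[0,0,0,0,0,0,-1],[0,0,0,0,0,0,-1],[0,0,0,0,0,0,-1],[0,0,0,0,0,0,-1]]'
python3 -c "
from h import *
go(0,44,81)"
```

```text
clock: 4.47
eef_pos: [579.6, -270.8, 96.5]
tcp_rot: [-1.576, -0.009, 0.119]
contact_force: [-0.1, 0.0, -0.0]
opening: -0.001
t 4.47 unit xy rel well [  2.  -26.8] tipz 85.5 rot [-1.576  -0.0087  0.1191] F [-0.06  0.01 -0.02] open -0.001 q [-0.44  0.53  1.72  0.    0.88 -0.56]
tool shift cm [-0.22  0.41  7.08]
rotvec deg [ 0.3  -0.17  0.5 ]
```

```bash
python3 -m crank '[[0.3,-0.2,0.5,-0.1,0.4,0,-1],[0,0,0,0,0,0.5,-1],[0,0,0,0,0,0.6,-1],[0,0,0,0,0,0.7,-1],[0,0,0,0,0,0.7,-1],[0,0,0,0,0,0.7,-1],[0,0,0,0,0,0.7,-1],[0,0,0,0,0,0.6,-1],[0,0,0,0,0,0.4,-1],[0,0,0,0,0,0,-1]]'
python3 -c "
from h import *
go(0,44,81)"
```

```text
clock: 5.3
eef_pos: [572.0, -216.9, 92.3]
tcp_rot: [-1.571, 0.0, 0.124]
contact_force: [0.3, -1.3, 0.0]
opening: -0.004
t 5.3 unit xy rel well [ 1.  27.7] tipz 81.3 rot [-1.5714e+00  5.0000e-04  1.2400e-01] F [ 0.31 -1.32  0.02] open -0.004 q [-0.36  0.51  1.78 -0.    0.86 -0.49]
tool shift cm [-0.1   0.03  1.63]
rotvec deg [ 0.03  0.11 -0.03]
```

```bash
python3 -m crank '[[0,0,0,0,0,0.3,-1],[0,0,0,0,0,0.3,-1],[0,0,0,0,0,0.2,-1],[0,0,0,0,0,0.2,-1],[0,0,0,0,0,0.1,-1],[0,0,0,0,0,0.1,-1],[0,0,0,0,0,0.1,-1],[0,0,0,0,0,0,-1],[0,0,0,0,0,0,-1],[0,0,0,0,0,0,-1]]'
python3 -c "
from h import *
go(0,44,81)
cv2.imwrite('pics/w4.png',cams.grab_frame('wrist'))
cv2.imwrite('pics/t4.png',cv2.resize(cams.grab_frame('scene')[180:260,95:205],None,fx=6,fy=6))"
```

```text
clock: 6.13
eef_pos: [570.3, -203.0, 92.4]
tcp_rot: [-1.571, 0.0, 0.124]
contact_force: [-0.7, -1.4, -0.1]
opening: 0.004
t 6.13 unit xy rel well [ 1.  41.7] tipz 81.4 rot [-1.5714e+00  4.0000e-04  1.2360e-01] F [-0.74 -1.42 -0.08] open 0.004 q [-0.34  0.5   1.79 -0.    0.85 -0.47]
tool shift cm [-0.1   0.04  0.23]
rotvec deg [ 0.04  0.09 -0.02]
```

View pics/w4.png

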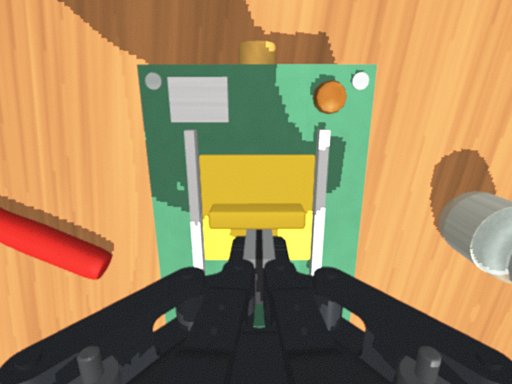

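View pics/t4.png

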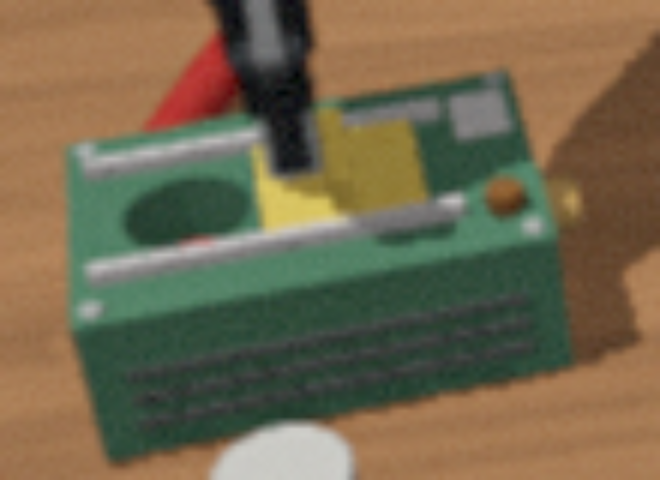

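The well is open with the key visible in it, and the cover is short of its stop by a few mm. I'll creep until the force rises.

```bash
python3 -m crank '[[0,0,0,0,0,0.1,-1],[0,0,0,0,0,0.1,-1],[0,0,0,0,0,0,-1],[0,0,0,0,0,0,-1],[0,0,0,0,0,0,-1],[0,0,0,0,0,0,-1],[0,0,0,0,0,0,-1],[0,0,0,0,0,0,-1],[0,0,0,0,0,0,-1],[0,0,0,0,0,0,-1]]'
python3 -c "
from h import *
go(0,44,81)"
```

```text
clock: 7.07
eef_pos: [570.2, -201.7, 92.4]
tcp_rot: [-1.573, 0.0, 0.124]
contact_force: [0.1, -1.9, -0.9]
opening: -0.001
t 7.07 unit xy rel well [ 1. 43.] tipz 81.4 rot [-1.5727e+00  1.0000e-04  1.2370e-01] F [ 0.06 -1.91 -0.92] open -0.001 q [-0.34  0.5   1.79 -0.    0.85 -0.46]
tool shift cm [-0.1   0.04  0.1 ]
rotvec deg [ 0.11  0.1  -0.01]
```

```bash
python3 -m crank '[[0,0,0,0,0,0.1,-1],[0,0,0,0,0,0,-1],[0,0,0,0,0,0,-1],[0,0,0,0,0,0,-1],[0,0,0,0,0,0.1,-1],[0,0,0,0,0,0,-1],[0,0,0,0,0,0,-1],[0,0,0,0,0,0,-1],[0,0,0,0,0,0,-1],[0,0,0,0,0,0,-1]]'
python3 -c "
from h import *
go(0,44,81)"
```

```text
clock: 7.9
eef_pos: [570.1, -200.6, 92.5]
tcp_rot: [-1.574, -0.0, 0.124]
contact_force: [0.4, -2.6, -0.2]
opening: 0.0
t 7.9 unit xy rel well [ 1.1 44.1] tipz 81.5 rot [-1.5744e+00 -4.0000e-04  1.2400e-01] F [ 0.42 -2.6  -0.19] open 0.0 q [-0.34  0.5   1.79 -0.    0.85 -0.46]
tool shift cm [-0.11  0.05 -0.01]
rotvec deg [0.21 0.12 0.02]
```

```bash
python3 -m crank '[[0,0,0,0,0,0.1,-1],[0,0,0,0,0,0.1,-1],[0,0,0,0,0,0,-1],[0,0,0,0,0,0,-1],[0,0,0,0,0,0,-1],[0,0,0,0,0,0,-1],[0,0,0,0,0,0,-1],[0,0,0,0,0,0,-1],[0,0,0,0,0,0,-1],[0,0,0,0,0,0,-1]]'
python3 -c "
from h import *
go(0,44,81)
cv2.imwrite('pics/w5.png',cams.grab_frame('wrist'))"
```

```text
clock: 8.73
eef_pos: [570.1, -199.4, 92.5]
tcp_rot: [-1.576, -0.001, 0.124]
contact_force: [-0.0, -4.3, -1.5]
opening: 0.002
t 8.73 unit xy rel well [ 1.2 45.3] tipz 81.5 rot [-1.576e+00 -7.000e-04  1.245e-01] F [-0.02 -4.33 -1.5 ] open 0.002 q [-0.34  0.49  1.8  -0.01  0.85 -0.46]
tool shift cm [-0.12  0.05 -0.13]
rotvec deg [0.3  0.14 0.04]
```

View pics/w5.png

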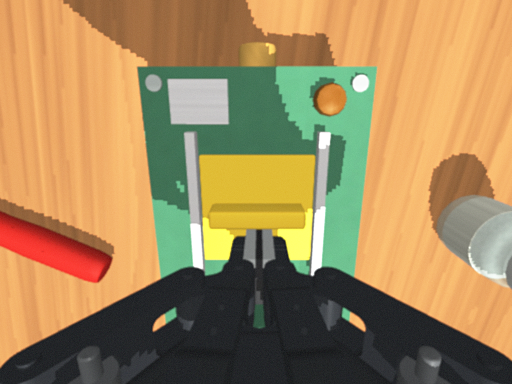

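```bash
python3 -m crank '[[0,0,0,0,0,-0.5,-1],[0.3,0.1,0,0,-0.2,-0.5,-1],[0,0,0,0,-1,-1,-1],[0,0,0,0,-1.5,-2,-1],[0,0,0,-0.1,-1.5,-2,-1],[0,0,0,0,-1.5,-2,-1],[0,0,0,0,-1.5,-2,-1],[0,0,0,0,-0.5,-0.5,-1],[0,0,0,0,0,0,-1],[0,0,0,0,0,0,-1]]'
python3 m.py pics/w6.png
python3 - <<'E'
from h import *
im=cams.grab_frame('top'); cv2.imwrite('pics/top6.png',im)
cv2.imwrite('pics/top6c.png',cv2.resize(im[150:220,310:400],None,fx=8,fy=8,interpolation=cv2.INTER_CUBIC))
im=cams.grab_frame('scene'); cv2.imwrite('pics/sc6.png',im)
cv2.imwrite('pics/sc6c.png',cv2.resize(im[180:260,95:205],None,fx=7,fy=7,interpolation=cv2.INTER_CUBIC))
E
```

```text
clock: 9.62
eef_pos: [581.9, -311.1, 177.1]
tcp_rot: [-1.566, -0.001, 0.121]
contact_force: [0.2, 0.0, -1.0]
opening: 0.004
t 9.62 unit xy rel well [ -0.7 -67. ] tipz 166.1 rot [-1.5664e+00 -8.0000e-04  1.2140e-01] F [ 0.23  0.03 -0.98] open 0.004 q [-0.5   0.47  1.61  0.    1.06 -0.62]
yellow [(217, 0), (303, 0), (303, 74), (217, 74)] [[-30.5  80.3]
 [ 31.5  80.2]
 [ 33.6  30.6]
 [-32.5  30.6]]
76 184 335 [[-59.0, 29.7], [60.1, 29.6]] [ 0.6 29.6]
96 186 334 [[-58.5, 14.8], [60.4, 14.7]] [ 0.9 14.8]
116 187 333 [[-58.8, -0.6], [60.8, -0.7]] [ 1.  -0.6]
136 188 331 [[-59.1, -16.7], [60.3, -16.7]] [  0.6 -16.7]
156 190 330 [[-58.6, -33.3], [60.6, -33.4]] [  1.  -33.3]
240 167 [[-16.5 -42.8]]
280 167 [[ 17.7 -42.8]]
320 167 [[ 51.8 -42.8]]
```

View pics/w6.png

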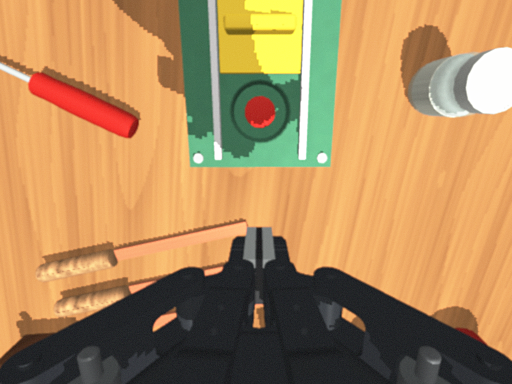

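View pics/top6c.png

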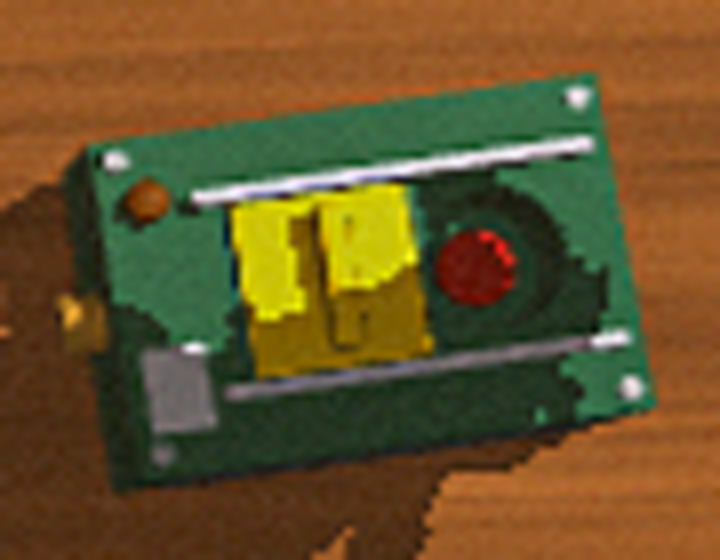

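View pics/sc6c.png

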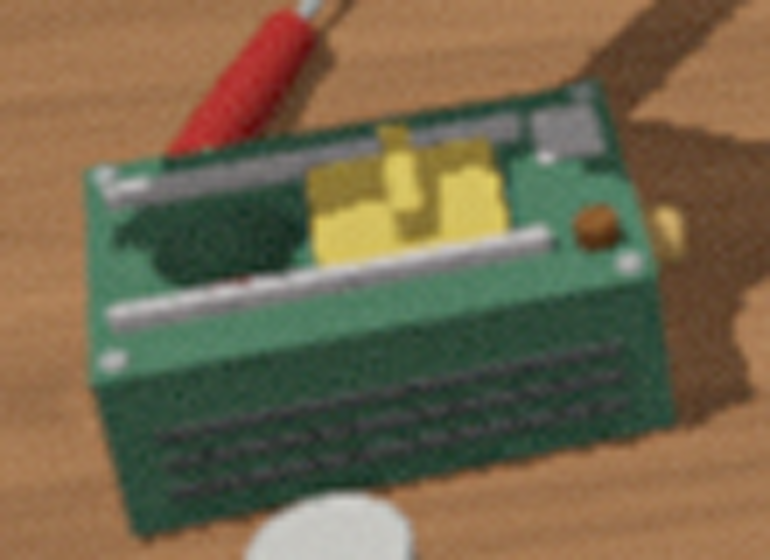

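Cover back at its stop; well and red key are visible at wrist (260,111). Compared with the first pictures the unit slid about 1 px, roughly 2.5 mm, along its +y. I'll measure the key now.

Run:
```python
from h import *
def red(f,box):
    hsv=cv2.cvtColor(cv2.imread(f),cv2.COLOR_BGR2HSV); m=cv2.inRange(hsv,(0,170,40),(6,255,255))|cv2.inRange(hsv,(174,170,40),(180,255,255))
    k=np.zeros_like(m);x0,y0,x1,y1=box;k[y0:y1,x0:x1]=m[y0:y1,x0:x1]
    c=max(cv2.findContours(k,0,2)[0],key=cv2.contourArea); return cv2.minEnclosingCircle(c),cv2.boundingRect(c)
s=dict(eef_pos=np.array([581.9,-311.1,177.1]),tcp_rot=np.array([-1.5664,-.0008,.1214]))
(c,rad),bb=red('pics/w6.png',(235,85,290,135)); print(c,rad,bb); p=onz('wrist',[c],46,s); print(p,(p[:,:2]-WELL)@Ru)
(c,rad),bb=red('pics/top6.png',(355,170,385,200)); print(c,rad,bb); p=onz('top',[c],46); print(p,(p[:,:2]-WELL)@Ru)
# unit shift: phase correlation of plain case end regions
a=cv2.imread('pics/scene0.png',0);b=cv2.imread('pics/sc6.png',0)
for n,x0,y0,x1,y1 in [('scene0',100,235,200,252)]:
    A=np.float32(a[y0:y1,x0:x1]);B=np.float32(b[y0:y1,x0:x1]);print(cv2.phaseCorrelate(A,B,cv2.createHanningWindow(A.shape[::-1],cv2.CV_32F)))
go(0,0,150)
```

```text
(259.5, 111.56451416015625) 15.636727333068848 (245, 96, 30, 32)
[[ 574.31478183 -241.89586891   46.        ]] [[0.2323317  2.59514602]]
(369.0, 182.5) 5.02503776550293 (364, 179, 11, 9)
[[ 574.95831561 -242.70109255   46.        ]] [[0.77308846 1.71759092]]
((0.8193433291585421, -0.14729998743121975), 0.9364417129092746)
t 9.77 unit xy rel well [ -1.  -65.5] tipz 164.8 rot [-1.5652e+00  1.1000e-03  1.2290e-01] F [0.7  0.31 0.08] open 0.003 q [-0.49  0.47  1.61  0.    1.06 -0.62]
tool shift cm [0.11 1.52 6.55]
rotvec deg [-0.32  0.05 -0.06]
```

```bash
sed -i 's/WELL=np.array(.*/WELL=np.array([574.6,-242.3])/' h.py
python3 -m crank '[[-0.3,0,0,0.1,0.5,1,-1],[0,0,0,0,1,1.5,-1],[0,0,0,0,1,1.5,-1],[0,0,0,0,1,1.5,-1],[0,0,0,0,1,0.8,-1],[0,0,0,0,0.5,0.3,-1],[0,0,0,0,0,0,-1],[0,0,0,0,0,0,-1],[0,0,0,0,0,0,-1],[0,0,0,0,0,0,-1]]'
python3 -c "
from h import *
go(0,0,75)
cv2.imwrite('pics/w7.png',cams.grab_frame('wrist'))
im=cams.grab_frame('scene')
cv2.imwrite('pics/sc7c.png',cv2.resize(im[180:260,95:205],None,fx=7,fy=7,interpolation=cv2.INTER_CUBIC))"
```

```text
clock: 10.6
eef_pos: [570.5, -232.3, 117.6]
tcp_rot: [-1.566, 0.009, 0.128]
contact_force: [0.9, -0.4, 0.4]
opening: -0.002
t 10.6 unit xy rel well [-2.8 10.4] tipz 106.6 rot [-1.5664  0.0088  0.1283] F [ 0.94 -0.38  0.43] open -0.002 q [-0.39  0.48  1.75 -0.    0.92 -0.52]
tool shift cm [ 0.3   3.15 -1.06]
rotvec deg [-0.25  0.36 -0.5 ]
```

View pics/w7.png

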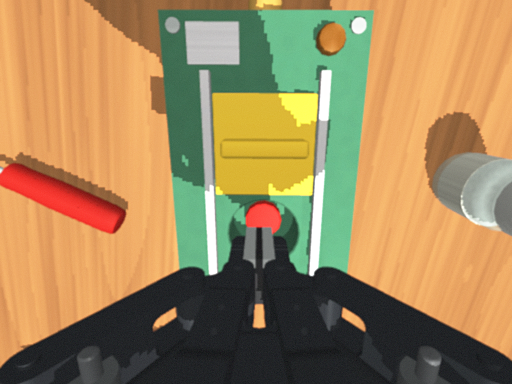

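View pics/sc7c.png

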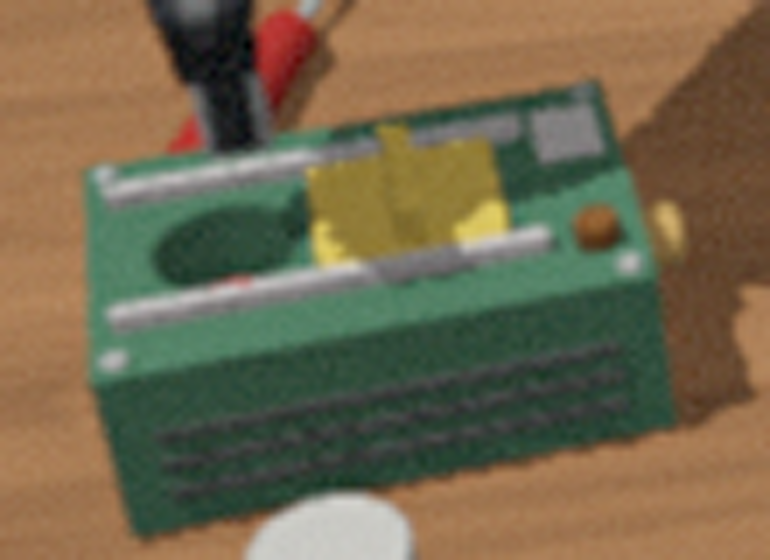

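Fingers are above the well but about 10 mm too far toward +y. I'll correct before descending.

```bash
python3 -m crank '[[-0.2,0.3,-0.5,0.3,0,-0.4,-1],[0,0,0,0,0.5,-0.4,-1],[0,0,0,0,0.6,-0.1,-1],[0,0,0,0,0.5,0,-1],[0,0,0,0,0,0,-1],[0,0,0,0,0,0,-1],[0,0,0,0,0,0,-1],[0,0,0,0,0,0,-1],[0,0,0,0,0,0,-1],[0,0,0,0,0,0,-1]]'
python3 -c "
from h import *
go(0,0,50)"
```

```text
clock: 11.53
eef_pos: [575.6, -243.9, 100.6]
tcp_rot: [-1.572, -0.003, 0.12]
contact_force: [-0.2, 0.3, 0.7]
opening: -0.005
t 11.53 unit xy rel well [ 0.8 -1.8] tipz 89.6 rot [-1.5715 -0.0027  0.1199] F [-0.17  0.28  0.7 ] open -0.005 q [-0.4   0.51  1.74  0.    0.89 -0.52]
tool shift cm [-0.09  3.96  0.18]
rotvec deg [ 0.04 -0.12  0.15]
```

```bash
python3 -m crank '[[0,-0.1,0.1,0,0.3,0.1,-1],[0,0,0,0,0.4,0,-1],[0,0,0,0,0.5,0,-1],[0,0,0,0,0.5,0,-1],[0,0,0,0,0.5,0,-1],[0,0,0,0,0.3,0,-1],[0,0,0,0,0.1,0,-1],[0,0,0,0,0,0,-1],[0,0,0,0,0,0,-1],[0,0,0,0,0,0,-1]]'
python3 -c "
from h import *
go(0,0,46)
cv2.imwrite('pics/w8.png',cams.grab_frame('wrist'))
im=cams.grab_frame('scene')
cv2.imwrite('pics/sc8c.png',cv2.resize(im[180:260,95:205],None,fx=7,fy=7,interpolation=cv2.INTER_CUBIC))"
```

```text
clock: 12.37
eef_pos: [575.3, -242.5, 71.3]
tcp_rot: [-1.571, -0.0, 0.122]
contact_force: [0.4, 1.0, 0.5]
opening: 0.003
t 12.37 unit xy rel well [ 0.6 -0.2] tipz 60.3 rot [-1.5711e+00 -1.0000e-04  1.2230e-01] F [0.43 0.99 0.46] open 0.003 q [-0.4   0.55  1.76 -0.    0.83 -0.52]
tool shift cm [-0.06  1.43  0.02]
rotvec deg [0.02 0.02 0.  ]
```

View pics/w8.png

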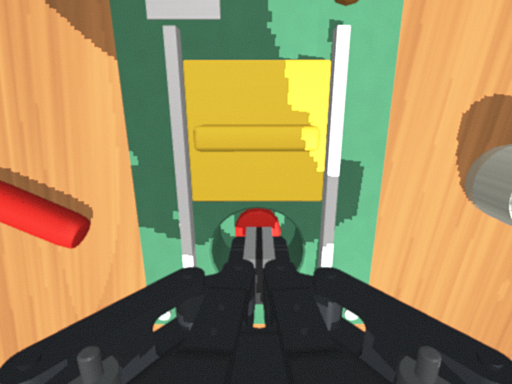

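View pics/sc8c.png

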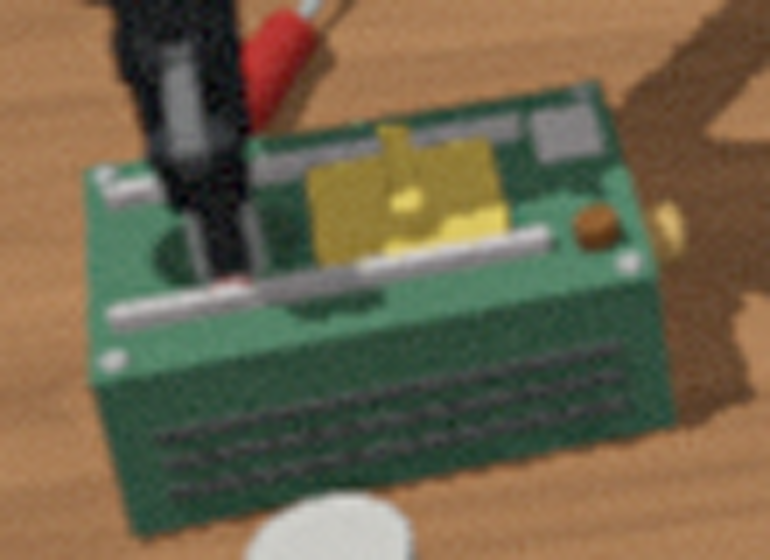

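Fingertips are inside the well, over the key. Press down gradually.

```bash
python3 -m crank '[[0,0,0,0,0.3,0,-1],[0,0,0,0,0.4,0,-1],[0,0,0,0,0.4,0,-1],[0,0,0,0,0.3,0,-1],[0,0,0,0,0.1,0,-1],[0,0,0,0,0.1,0,-1],[0,0,0,0,0,0,-1],[0,0,0,0,0,0,-1],[0,0,0,0,0,0,-1],[0,0,0,0,0,0,-1]]'
python3 -c "
from h import *
go(0,0,40)"
```

```text
clock: 13.3
eef_pos: [576.2, -242.9, 55.0]
tcp_rot: [-1.572, -0.002, 0.122]
contact_force: [-0.3, 0.5, 2.4]
opening: 0.001
t 13.3 unit xy rel well [ 1.5 -0.8] tipz 44.0 rot [-1.5723 -0.0021  0.1222] F [-0.3   0.48  2.37] open 0.001 q [-0.4   0.57  1.76 -0.    0.8  -0.52]
tool shift cm [-0.15  0.4   0.08]
rotvec deg [0.08 0.01 0.12]
```

```bash
python3 -m crank '[[0,0,0,-0.1,0.1,0,-1],[0,0,0,0,0.1,0,-1],[0,0,0,0,0.1,0,-1],[0,0,0,0,0.1,0,-1],[0,0,0,0,0.1,0,-1],[0,0,0,0,0.1,0,-1],[0,0,0,0,0.1,0,-1],[0,0,0,0,0,0,-1],[0,0,0,0,0,0,-1],[0,0,0,0,0,0,-1]]'
python3 -c "
from h import *
go(0,0,40)"
```

```text
clock: 14.13
eef_pos: [575.8, -243.1, 51.8]
tcp_rot: [-1.573, -0.004, 0.122]
contact_force: [-1.1, 0.4, 3.2]
opening: 0.002
t 14.13 unit xy rel well [ 1.1 -1. ] tipz 40.8 rot [-1.5728 -0.0035  0.1221] F [-1.06  0.42  3.21] open 0.002 q [-0.4   0.58  1.76  0.    0.8  -0.52]
tool shift cm [-0.11  0.08  0.1 ]
rotvec deg [0.12 0.01 0.2 ]
```

```bash
python3 -m crank '[[0,0,0,0,0.2,0,-1],[0,0,0,0,0.2,0,-1],[0,0,0,0,0.1,0,-1],[0,0,0,0,0.1,0,-1],[0,0,0,0,0,0,-1],[0,0,0,0,0,0,-1],[0,0,0,0,0,0,-1],[0,0,0,0,0,0,-1],[0,0,0,0,0,0,-1],[0,0,0,0,0,0,-1]]'
python3 -c "
from h import *
go(0,0,40)"
```

```text
clock: 14.97
eef_pos: [575.8, -243.1, 51.0]
tcp_rot: [-1.573, -0.003, 0.122]
contact_force: [-1.5, 1.6, 7.6]
opening: -0.001
t 14.97 unit xy rel well [ 1.1 -1. ] tipz 40.0 rot [-1.5726 -0.0032  0.1221] F [-1.5   1.62  7.63] open -0.001 q [-0.4   0.58  1.76  0.    0.79 -0.52]
tool shift cm [-0.11  0.    0.1 ]
rotvec deg [0.11 0.01 0.19]
```

Key bottomed: tip at 40.0 mm, with 7.6 N clearly above the spring's 4 N. A short hold, then straight up.

```bash
python3 -m crank '[[0,0,0,0,0.1,0,-1],[0,0,0,0,0.1,0,-1],[0,0,0,0,0,0,-1],[0,0,0,0,0,0,-1],[0,0,0,0,-0.5,0,-1],[0,0,0,0,-0.8,0,-1],[0,0,0,0,-1,0,-1],[0,0,0,0,-1.5,0,-1],[0,0,0,0,-1.5,0,-1],[0,0,0,0,-1.2,0,-1]]'
python3 -c "
from h import *
go(0,88,120)"
```

```text
clock: 15.8
eef_pos: [573.5, -242.3, 117.1]
tcp_rot: [-1.569, 0.003, 0.122]
contact_force: [0.6, 0.2, -0.3]
opening: 0.003
t 15.8 unit xy rel well [-1.1  0.1] tipz 106.1 rot [-1.5693  0.003   0.1221] F [ 0.58  0.25 -0.27] open 0.003 q [-0.4   0.49  1.74 -0.    0.92 -0.52]
tool shift cm [ 0.11 -1.38  8.79]
rotvec deg [-0.08  0.01 -0.17]
```

```bash
python3 -m crank '[[0,0,0,0.1,-0.3,0.5,-1],[0,0,0,0,-0.3,1.2,-1],[0,0,0,0,0,1.5,-1],[0,0,0,0,0,1.5,-1],[0,0,0,0,0,1.4,-1],[0,0,0,0,0,1,-1],[0,0,0,0,0,0.6,-1],[0,0,0,0,0,0.2,-1],[0,0,0,0,0,0,-1],[0,0,0,0,0,0,-1]]'
python3 -c "
from h import *
go(0,85,81)"; python3 m.py pics/w9.png
```

```text
clock: 16.63
eef_pos: [562.9, -152.9, 124.4]
tcp_rot: [-1.569, 0.003, 0.125]
contact_force: [0.1, -0.2, 0.1]
opening: -0.002
t 16.63 unit xy rel well [-0.7 90.1] tipz 113.4 rot [-1.5694  0.0035  0.1249] F [ 0.06 -0.16  0.06] open -0.002 q [-0.27  0.43  1.82 -0.    0.9  -0.39]
tool shift cm [ 0.08  3.24 -0.52]
rotvec deg [-0.08  0.17 -0.2 ]
t 16.63 unit xy rel well [-0.7 90.1] tipz 113.4 rot [-1.5694  0.0035  0.1249] F [ 0.06 -0.16  0.06] open -0.002 q [-0.27  0.43  1.82 -0.    0.9  -0.39]
yellow [(215, 215), (306, 215), (306, 240), (215, 240)] [[-30.6  92.1]
 [ 31.5  92.4]
 [ 32.4  73.7]
 [-31.4  73.4]]
186 172 347 [[-59.8, 111.2], [59.6, 111.7]] [-1.000e-01  1.114e+02]
206 174 345 [[-59.6, 96.9], [59.6, 97.4]] [ 0.  97.2]
226 176 344 [[-59.3, 81.9], [60.2, 82.5]] [ 0.5 82.2]
246 177 342 [[-59.8, 66.3], [60.1, 66.9]] [ 0.2 66.6]
266 179 340 [[-59.6, 50.0], [60.0, 50.7]] [ 0.2 50.4]
240 215 [[-13.9  90.4]]
280 215 [[14.1 90.6]]
320 269 [[44.7 48.1]]
```

View pics/w9.png

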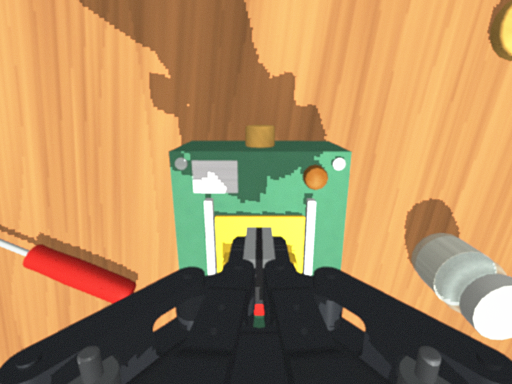

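The plate's +y edge is at 92 mm (row 215), so the cover stands fully back with the fingers beyond the ridge. Descend.

```bash
python3 -m crank '[[-0.1,0.2,-0.2,0.1,0.3,-0.3,-1],[0,0,0,0,0.5,-0.1,-1],[0,0,0,0,0.7,0,-1],[0,0,0,0,0.6,0,-1],[0,0,0,0,0.4,0,-1],[0,0,0,0,0.2,0,-1],[0,0,0,0,0,0,-1],[0,0,0,0,0,0,-1],[0,0,0,0,0,0,-1],[0,0,0,0,0,0,-1]]'
python3 -c "
from h import *
go(0,16,81)"
```

```text
clock: 17.52
eef_pos: [564.3, -159.9, 93.2]
tcp_rot: [-1.571, 0.001, 0.118]
contact_force: [-0.6, 0.5, 0.9]
opening: 0.001
t 17.52 unit xy rel well [-0.2 83. ] tipz 82.2 rot [-1.5712e+00  8.0000e-04  1.1760e-01] F [-0.59  0.5   0.85] open 0.001 q [-0.28  0.47  1.83 -0.    0.84 -0.4 ]
tool shift cm [ 0.05  0.12 -6.7 ]
rotvec deg [ 0.02 -0.25 -0.05]
```

```bash
python3 -m crank '[[0,-0.2,0,0,0.1,-0.3,-1],[0,0,0,0,0,-0.5,-1],[0,0,0,0,0,-0.7,-1],[0,0,0,0,0,-0.7,-1],[0,0,0,0,0,-0.7,-1],[0,0,0,0,0,-0.7,-1],[0,0,0,0,0,-0.7,-1],[0,0,0,0,0,-0.5,-1],[0,0,0,0,0,-0.3,-1],[0,0,0,0,0,0,-1]]'
python3 -c "
from h import *
go(0,16,81)"
```

```text
clock: 18.35
eef_pos: [571.5, -216.4, 92.7]
tcp_rot: [-1.571, -0.0, 0.121]
contact_force: [0.5, 1.0, 0.2]
opening: 0.003
t 18.35 unit xy rel well [ 0.1 26.1] tipz 81.7 rot [-1.5708e+00 -4.0000e-04  1.2070e-01] F [0.51 1.03 0.22] open 0.003 q [-0.36  0.5   1.78  0.    0.86 -0.49]
tool shift cm [-0.01  0.07 -1.01]
rotvec deg [ 0.   -0.07  0.02]
```

```bash
python3 -m crank '[[0,0,0,0,0,-0.2,-1],[0,0,0,0,0,-0.2,-1],[0,0,0,0,0,-0.2,-1],[0,0,0,0,0,-0.1,-1],[0,0,0,0,0,-0.1,-1],[0,0,0,0,0,-0.1,-1],[0,0,0,0,0,0,-1],[0,0,0,0,0,0,-1],[0,0,0,0,0,0,-1],[0,0,0,0,0,0,-1]]'
python3 -c "
from h import *
go(0,16,81)"
```

```text
clock: 19.18
eef_pos: [572.7, -225.7, 92.8]
tcp_rot: [-1.571, -0.0, 0.121]
contact_force: [-0.8, 0.6, -0.6]
opening: -0.001
t 19.18 unit xy rel well [ 0.1 16.7] tipz 81.8 rot [-1.5709e+00 -2.0000e-04  1.2150e-01] F [-0.76  0.62 -0.58] open -0.001 q [-0.38  0.51  1.77 -0.    0.86 -0.5 ]
tool shift cm [-0.01  0.08 -0.07]
rotvec deg [ 0.01 -0.03  0.01]
```

Creep to the shut stop, watching the force.

```bash
python3 -m crank '[[0,0,0,0,0,-0.1,-1],[0,0,0,0,0,0,-1],[0,0,0,0,0,0,-1],[0,0,0,0,0,-0.1,-1],[0,0,0,0,0,0,-1],[0,0,0,0,0,0,-1],[0,0,0,0,0,0,-1],[0,0,0,0,0,0,-1],[0,0,0,0,0,0,-1],[0,0,0,0,0,0,-1]]'
python3 -c "
from h import *
go(0,16,81)
cv2.imwrite('pics/w10.png',cams.grab_frame('wrist'))
im=cams.grab_frame('scene');cv2.imwrite('pics/sc10.png',im)
cv2.imwrite('pics/sc10c.png',cv2.resize(im[180:260,95:205],None,fx=7,fy=7,interpolation=cv2.INTER_CUBIC))"
```

```text
clock: 20.02
eef_pos: [572.9, -227.4, 92.8]
tcp_rot: [-1.571, -0.0, 0.122]
contact_force: [0.1, 2.3, -0.5]
opening: -0.0
t 20.02 unit xy rel well [ 0.1 15. ] tipz 81.8 rot [-1.5705e+00 -1.0000e-04  1.2170e-01] F [ 0.09  2.26 -0.5 ] open -0.0 q [-0.38  0.51  1.76  0.    0.87 -0.5 ]
tool shift cm [-0.01  0.08  0.1 ]
rotvec deg [-0.02 -0.02  0.01]
```

View pics/sc10c.png

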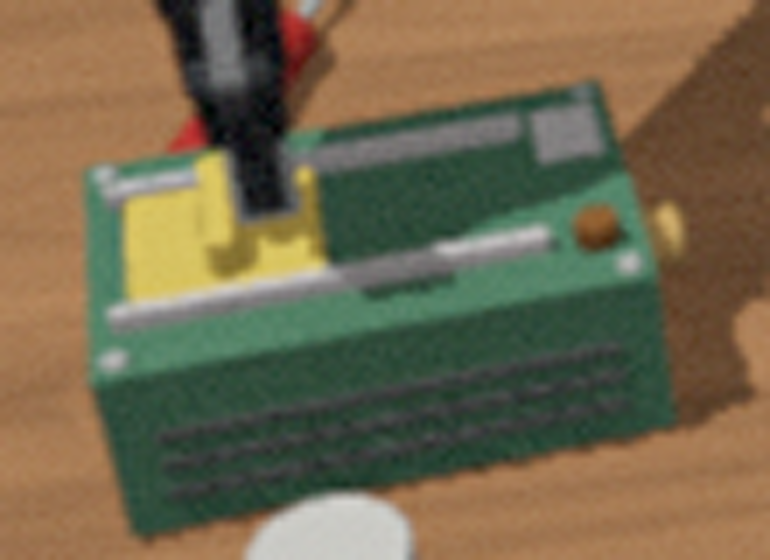

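```bash
python3 -m crank '[[0,0,0,0,0,-0.1,-1],[0,0,0,0,0,0,-1],[0,0,0,0,0,0,-1],[0,0,0,0,0,-0.1,-1],[0,0,0,0,0,0,-1],[0,0,0,0,0,0,-1],[0,0,0,0,0,0,-1],[0,0,0,0,0,0,-1],[0,0,0,0,0,0,-1],[0,0,0,0,0,0,-1]]'
python3 -c "
from h import *
go(0,16,81)
im=cams.grab_frame('scene');cv2.imwrite('pics/sc11.png',im)
for n in ('scene0','sc6','sc10'):
  a=cv2.imread(f'pics/{n}.png',0);b=cv2.cvtColor(im,cv2.COLOR_BGR2GRAY)
  x0,y0,x1,y1=100,235,200,252
  A=np.float32(a[y0:y1,x0:x1]);B=np.float32(b[y0:y1,x0:x1]);print(n,cv2.phaseCorrelate(A,B,cv2.createHanningWindow(A.shape[::-1],cv2.CV_32F)))
"
```

```text
clock: 20.95
eef_pos: [572.8, -227.6, 92.8]
tcp_rot: [-1.567, 0.001, 0.121]
contact_force: [0.1, 3.5, 0.4]
opening: -0.004
t 20.95 unit xy rel well [ 0.  14.8] tipz 81.8 rot [-1.5671e+00  5.0000e-04  1.2090e-01] F [0.1  3.52 0.38] open -0.004 q [-0.38  0.51  1.76  0.    0.87 -0.51]
tool shift cm [-0.    0.08  0.12]
rotvec deg [-0.21 -0.06 -0.03]
scene0 ((0.28804673386229496, -0.412993567532677), 0.8198468444082472)
sc6 ((0.15829155703632125, -0.26178174840978485), 0.9164029555850559)
sc10 ((-0.14542261219165908, -0.013600669853785163), 0.9849660809834798)
```

```bash
python3 -m crank '[[0,0,0,0,0,-0.1,-1],[0,0,0,0,0,0,-1],[0,0,0,0,0,-0.1,-1],[0,0,0,0,0,0,-1],[0,0,0,0,0,0,-1],[0,0,0,0,0,0,-1],[0,0,0,0,0,0,-1],[0,0,0,0,0,0,-1],[0,0,0,0,0,0,-1],[0,0,0,0,0,0,-1]]'
python3 -c "
from h import *
go(0,16,81)
"
```

```text
clock: 21.83
eef_pos: [572.9, -228.0, 92.9]
tcp_rot: [-1.564, 0.001, 0.12]
contact_force: [-0.6, 3.7, 0.4]
opening: -0.001
t 21.83 unit xy rel well [ 0.  14.4] tipz 81.9 rot [-1.564e+00  1.000e-03  1.201e-01] F [-0.57  3.68  0.43] open -0.001 q [-0.38  0.51  1.76  0.01  0.87 -0.51]
tool shift cm [-0.    0.09  0.16]
rotvec deg [-0.39 -0.11 -0.06]
```

At the stop (3.7 N, position steady). Back off and rise, keeping clear of the ridge.

```bash
python3 -m crank '[[0,0,0,0,0,0.4,-1],[-0.3,-0.1,0,0,0,0.6,-1],[0,0,0,0,-0.5,0.6,-1],[0,0,0,0,-1.2,0.5,-1],[0,0,0,0,-2,0,-1],[0,0,0,0,-2.5,0,-1],[0,0,0,0,-2.5,0,-1],[0,0,0,0,-2,0,-1],[0,0,0,0,-0.5,0,-1],[0,0,0,0,0,0,-1]]'
python3 -c "
from h import *
go(0,-50,210)
"
```

```text
clock: 22.67
eef_pos: [569.4, -203.8, 214.6]
tcp_rot: [-1.574, 0.001, 0.125]
contact_force: [-0.1, 0.1, 0.4]
opening: -0.002
t 22.67 unit xy rel well [-0.4 38.9] tipz 203.6 rot [-1.5738e+00  7.0000e-04  1.2450e-01] F [-0.12  0.1   0.41] open -0.002 q [-0.34  0.35  1.71 -0.    1.09 -0.47]
tool shift cm [ 0.02 -0.61 -8.89]
rotvec deg [ 0.17  0.14 -0.04]
```

```bash
python3 -m crank '[[0,0,0,0,0,-1,-1],[0,0,0,0,-0.2,-1.5,-1],[0,0,0,0,0,-1.5,-1],[0,0,0,0,0,-1.5,-1],[0,0,0,0,0,-1.5,-1],[0,0,0,0,0,-1.2,-1],[0,0,0,0,0,-0.5,-1],[0,0,0,0,0,0,-1],[0,0,0,0,0,0,-1],[0,0,0,0,0,0,-1]]'
python3 m.py pics/w12.png
python3 - <<'E'
from h import *
im=cams.grab_frame('top'); cv2.imwrite('pics/top12.png',im)
im2=cams.grab_frame('scene'); cv2.imwrite('pics/sc12.png',im2)
cv2.imwrite('pics/both12.png',np.vstack([cv2.resize(im[150:220,310:400],None,fx=4,fy=4,interpolation=2)[:, :360],cv2.resize(im2[180:250,95:185],None,fx=4,fy=4,interpolation=2)]))
E
```

```text
clock: 23.5
eef_pos: [578.5, -301.3, 210.9]
tcp_rot: [-1.57, 0.007, 0.122]
contact_force: [0.4, -0.4, -0.2]
opening: -0.004
t 23.5 unit xy rel well [ -3.4 -59.1] tipz 199.9 rot [-1.5705  0.0073  0.1218] F [ 0.44 -0.38 -0.16] open -0.004 q [-0.48  0.43  1.6  -0.    1.13 -0.6 ]
yellow [(229, 87), (299, 87), (299, 157), (229, 157)] [[-30.7  31. ]
 [ 31.4  30.9]
 [ 33.9 -31.6]
 [-32.5 -31.6]]
79 197 329 [[-59.8, 38.1], [59.4, 38.0]] [-0.2 38. ]
99 199 328 [[-59.0, 21.0], [59.7, 20.9]] [ 0.4 21. ]
119 200 327 [[-59.1, 3.2], [60.0, 3.2]] [0.4 3.2]
139 201 326 [[-59.2, -15.2], [60.3, -15.1]] [  0.5 -15.2]
159 202 324 [[-59.3, -34.4], [59.6, -34.2]] [  0.2 -34.3]
240 170 [[-22.7 -45.2]]
280 170 [[ 16.4 -45.1]]
320 170 [[ 55.5 -45.1]]
```

View pics/w12.png

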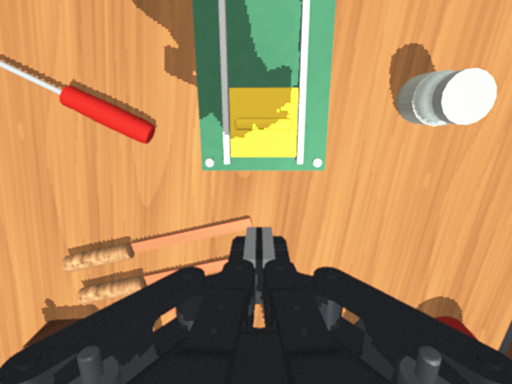

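View pics/both12.png

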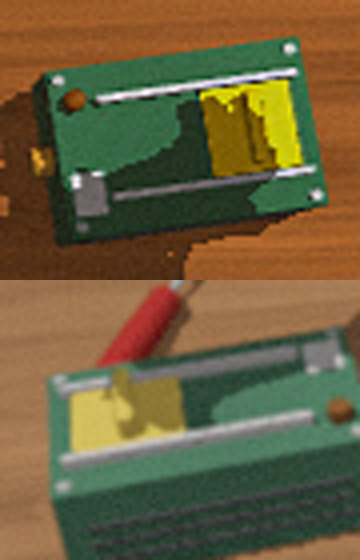

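View pics/top12.png

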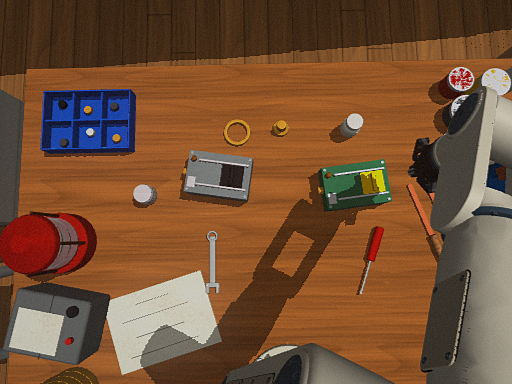

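The cover's plate is centred on the well within 0.3 mm (wrist rows 87–157, case edge row 170), everything else stands as it did, and the arm is about 110 mm above the unit.

```bash
python3 -m crank '[[0,0,0,0,0,0,-1],[0,0,0,0,0,0,-1],[0,0,0,0,0,0,-1],[0,0,0,0,0,0,-1],[0,0,0,0,0,0,-1],[0,0,0,0,0,0,-1],[0,0,0,0,0,0,-1],[0,0,0,0,0,0,-1],[0,0,0,0,0,0,-1],[0,0,0,0,0,0,-1]]'
python3 -c "
from h import *
print(order.sign_off())"
```

```text
clock: 24.48
eef_pos: [579.2, -298.7, 212.3]
tcp_rot: [-1.571, 0.006, 0.125]
contact_force: [-0.4, 0.3, -0.8]
opening: 0.001
the job is handed in; nothing more can be done
None
```

I reset the green unit and handed the job in at 24.5 s, using shut fingertips throughout. One thing was not perfect: the unit shifted about 2 mm along its +y when I pushed the cover back against its stop.

- **Cover back:** I pushed the ridge until the force rose to 4.3 N. The pictures then showed the plate at about 60 mm, with the well wholly clear.
- **Key:** I pressed it to a tip height of 40.0 mm at 7.6 N. That is the full 6 mm of travel and well above the 4 N it needs. I held it for about a second, then lifted straight out.
- **Cover shut:** I pushed from the other side until it stopped moving, at 3.7 N. The last wrist picture puts the plate on the well's centre to within about 0.3 mm.
- **Unit position:** The shift was measured in the top, scene and wrist pictures. The push to shut the cover seems to have undone part of it, but the later measurements disagree by 1–2 mm, so I can't say exactly how far it ended from its start.
- **Finish:** By eye in the last top picture, the grey unit and the other things are where they were. The gripper ended about 110 mm above the unit with only sensor noise on the force reading.

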